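# Open the push-latch egg warmer and stand the egg on the bottle

## Task

Set up the egg-in-a-bottle demonstration. Press the closed sloping yellow door of the white egg warmer gently inward until its spring catch lets go, without ramming it against its stop, and let it swing fully open. Then take the egg out of its cup and set it gently, upright with the blunt end down, on the mouth of the open glass bottle on the tray; leave the door open and leave the bottles, the jar and the mug where they stand.

Things in the scene. Friction and masses are not known exactly. Their poses are not given: they have to be found in the camera images.
- cab: White egg warmer, a fixed box 230 deep (x) x 240 wide (y) mm whose sloping top is the yellow door; front wall 102 mm high, back wall 158 mm, walls 10 mm thick. Origin at the centre of its underside on the table; x to its back (hinge side), -x to its low front, which looks roughly to the robot; z up. With the door open the opening is 210 (x) x 220 (y) mm.
- door (a joint): Angle (rad) of the yellow door about a level hinge along the cabinet's y, 95 mm behind its centre, 150 mm up. 0 = shut and latched, negative = pressed in, positive = swung up; fully open 2.4, standing behind the opening, leaning back, its edge 320 mm up. A plate 200 mm from hinge to free edge, 206 wide, 8 thick, sloping down 15 deg to the front when shut, flush with the front wall; no handle.
- press_spot (a point): Centre of the flush green spot, 28 mm across, on the door's outer face, 160 mm from the hinge: where to press. Moves with the door; z outward normal, y along the hinge, x to the hinge. Pressed here the door resists with about 3 N, the last 5 mm about 6 N. The catch lets go after a travel that differs each time, 5 to 19 mm; 2 mm farther is a hard stop. Over 25 N on door or warmer counts as ramming.
- door_edge (a point): Middle of the door's free edge, outer face, 200 mm from the hinge; moves with the door. Once the catch has let go and the finger backs off, a damped spring swings the door up and open in 2 to 3 s and it stays open (pins under it stick out 50 mm): take the finger away upward and to the front, out of its way. If not pressed far enough the door returns to 0, still latched, and can be pressed again.
- egg_cup (a point): Centre of the rim of the fixed round wooden egg cup at the middle of the warmer, 40 mm above the table, 36 mm outside diameter, on a thinner foot; z up.
- egg_center (a point): Point on the axis of the egg (hard, rigid, cream coloured, 62 mm high, 45 mm greatest diameter, 50 to 100 g), at its widest place, 30 mm above its blunt lower end. z points from the blunt end to the pointed end. It starts upright in the cup in the warmer, blunt end down, this point about 64 mm above the table.
- flask_mouth (a point): Centre of the open mouth, in the plane of the rim, of the clear glass bottle with a white paper label round its body and another round its neck: 165 mm high, 72 mm body diameter, neck about 40 mm outside and 32 mm inside diameter at the mouth, 0.4 kg, standing loose on the tray; z up. An egg that sits on it upright has its widest place about 21 mm above the rim.
- tray: Fixed dark steel tray 260 x 300 x 14 mm, floor 4 mm thick; origin at the centre of its underside.
- milk: Bystander: corked clear glass bottle, 66 mm diameter, 134 mm high, no label; origin at the centre of its underside.
- jar: Bystander: jar with a pink label and white cap, 64 mm diameter, 105 mm high; origin at the centre of its underside.
- mug: Bystander: orange mug, 76 mm diameter, 90 mm high, beyond the work; origin at the centre of its underside.

How it is judged (in metres and radians):
On the way, in this order (a step that is already met when the one before it is completed fails the run):
1. the shut door is pressed inward (value of joint door below -0.025 rad).
2. the catch lets go and the door swings open (value of joint door above 1.3 rad), for 0.2 s.
3. the egg is lifted out of the warmer (z of egg_center in the frame of cab above 0.12 m), for 0.1 s.
At the end, for the whole second after the job is handed in: The egg rests upright (within 0.35 rad, blunt end down) on the mouth of the standing glass bottle: its widest point within 7 mm of the mouth's axis and 15 to 27 mm above the rim, let go and at rest; the door stays open (over 1.3 rad) (horizontal distance between egg_center and flask_mouth below 0.007 m and z of egg_center in the frame of flask_mouth between 0.015 and 0.027 m and angle between egg_center's own z axis and vertical below 0.35 rad and angle between flask_mouth's own z axis and vertical below 0.1 rad and value of joint door above 1.3 rad and linear speed of egg below 0.02 m/s); the robot touches nothing.
It fails at once if the warmer or its door is pressed with more than 25 N (contact force between the fingers and cab above 25 N).
It fails at once if the egg falls or is thrown (moves faster than 0.45 m/s while the fingers do not hold it) (linear speed of egg above 0.45 m/s and contact force between the fingers and egg below 0.1 N).
It fails at once if the egg touches the tray (contact force between egg and tray above 0.2 N).
It fails at once if the glass bottle is shifted by more than 30 mm or tipped by more than 0.3 rad (distance of flask_mouth from where it was at the start of the episode above 0.03 m or angle between flask_mouth's own z axis and vertical above 0.3 rad).
It fails at once if the corked bottle, the jar or the mug is shifted by more than 20 mm (distance of any of milk, jar, mug from where it was at the start of the episode above 0.02 m).
It also fails if it takes over 64 s, if anything falls off the work surface, if the arm or the gripper's body presses on something with over 40 N, if the wrist force passes 120 N, or if a joint passes its speed limit or range.

## Robot

A 7-joint arm with a two-finger parallel gripper is mounted at the origin on the work surface. World frame = base frame: x ahead of the robot, y to its left, z up, the work surface at z = 0. Lengths are in m, angles in degrees, forces in N, time in s.
With the tool pointing down it reaches from about 0.35 to 0.775 m from the base axis. Payload 3.1 kg.
Tool frame: the origin (TCP) lies on the centre line of the jaws, within the pads' length; the fingertips stand 17 mm ahead of it and the grasp point (between the pads) lies 2 mm behind it (robot.tip_reach is the distance from the TCP to the fingertips, in m); z points along the fingers, y is the line along which they close (so a half turn about z gives the same grasp; the last joint's range is limited). The gripper opens to 85 mm and grips with 20 to 120 N. Pads are 22 mm wide; open, the fingers measure 114 mm over their backs; the gripper's body (76 mm by 85 mm) begins 54 mm behind the grasp point. The pads swing forward as they close: fully open they stand 13 mm farther back than shut.
Start: joints at [63.959, 17.813, 0.802, 86.603, -0.252, 75.585, -1.558], TCP at [0.221, -0.504, 0.212] pointing down, gripper open.
Joint ranges: [-154.91, 154.91], [-16.99, 109.72], [-72.82, 74.43], [7.12, 147.25], [-82.49, 262.49], [11.32, 116.49], [-174.64, 174.64]. Speed limits (degrees/s): [159.86, 159.86, 180, 180, 180, 180, 180].

## Interface

Orientations are given as [roll, pitch, yaw] about the fixed x, y, z axes, in that order (R = Rz(yaw) Ry(pitch) Rx(roll)).
In Python, from station import robot, fingers, vision, workorder, recognise gives the robot as it stands. Calls block until the motion is done:
- robot.move_to(position, orientation): joint-space move of the TCP to a pose.
- robot.line_to(position, orientation=None, velocity=0.15, f_stop=None): straight line of the TCP; orientation=None keeps the orientation; velocity is the mean speed in m/s. With f_stop (N) it stops when the force on the tool has changed by that much, and returns True; else False.
- robot.move_j(angles): joint-space move.
- fingers.gripper_to(opening, force=None): opening from 0.0 (shut) to 1.0 (fully open); force is the grip in N (None keeps the last); returns when the fingers have stopped.
- robot.pause(seconds).
- robot.inverse_kinematics(position, orientation): joint angles nearest the present ones, or None.
- vision.grab_frame(name): name is "scene" or "top" or "wrist"; returns the picture (480x640x3 uint8, red, green, blue); there is no depth.
- vision.calibration(name): a dict with "mtx" (3x3 intrinsics, pixels), "extrinsics" (4x4, takes a point from world to camera coordinates); the wrist camera has in their place "T_tool_cam" (4x4, takes a point from camera to tool coordinates, whose origin is the TCP and whose axes are the flange's). Camera axes: x right, y up, looking along -z (the intrinsics and any distortion apply to the point x, -y, -z); pixel columns grow to the right and rows downward; lengths in m; the calibration is good to about 2 mm. A picture is of the moment at which its call begins: read the wrist's pose just before it. calibration takes no time and is no camera call.
A pose or a line that the arm cannot do raises robot.PlanningError and nothing moves.
- workorder.close_job(): hands the job in; it is judged then, once.
Trained networks look in the newest picture that a camera, given by its name, has taken for a name from the list of things; names that differ only in an ending like _2 or _b are one class to them, and where a whole thing is asked for, a point or a joint stands for the part that bears it (a point fixed in the world has none). Each returns a list of dicts, best first, with "p" (0 to 1); they miss things now and then, are a little off and sometimes report something else, mostly with a low value. They report only what shows in the picture. A call takes as long as a camera call.
- recognise(label, camera): "rect" ([centre column, centre row, width, height] in pixels, round what is visible of it).
Readings, each from a call of its own:
- robot.current_time_s(): time.
- robot.current_joint_positions(): joint angles.
- robot.current_dq(): joint speeds.
- robot.current_joint_torque(): joint torques, N m.
- robot.current_tool_pos(): TCP position.
- robot.current_eef_rot(): TCP orientation.
- robot.current_contact_force(): force on the tool from outside, world axes, zero at the start.
- robot.current_torque(): the same for the moment, N m.
- robot.current_finger_gap(): opening from 0.0 (shut) to 1.0 (fully open).
- robot.current_gripper_force(): force on a finger pad.
Only numpy, scipy, OpenCV 4.12 (cv2) and the standard library are available. Lean on these libraries where they do the work, as an engineer would, in place of code of your own. Each camera call takes 0.05 s, during which the arm holds its last target. There are 200 camera calls.

## Working session

There is one attempt and no reset: what is moved stays moved. The work goes in short steps, each a Python script; the robot and the scene stay as the last script left them, time stands still between calls to the robot, and variables do not carry over. Pictures are saved under pics/ and viewed, at most 10 in all, crops included, and the job is handed in when it is done.

```bash
ls; mkdir -p pics
cat > h.py <<'E'
import numpy as np, cv2
from station import robot, fingers, vision, workorder, recognise
from scipy.spatial.transform import Rotation as Ro
def save(n,f):
    im=vision.grab_frame(n); cv2.imwrite('pics/'+f,im[:,:,::-1]); return im
def cam(n, T_wt=None):
    c=vision.calibration(n); K=np.array(c['mtx'])
    if 'extrinsics' in c: E=np.array(c['extrinsics'])
    else: E=np.linalg.inv(T_wt@np.array(c['T_tool_cam']))
    return K,E,c
def tool():
    T=np.eye(4); T[:3,3]=robot.current_tool_pos(); T[:3,:3]=Ro.from_euler('xyz',robot.current_eef_rot(),degrees=True).as_matrix(); return T
def ray(K,E,uv):
    d=np.linalg.inv(K)@[uv[0],uv[1],1]; d=d*[1,-1,-1]
    R=E[:3,:3]; return -R.T@E[:3,3], R.T@d
def atz(K,E,uv,z):
    o,d=ray(K,E,uv); return o+d*(z-o[2])/d[2]
def proj(K,E,P):
    p=E[:3,:3]@np.array(P)+E[:3,3]; p=p*[1,-1,-1]; q=K@p; return q[:2]/q[2]
def tri(obs):
    A=np.zeros((3,3));b=np.zeros(3)
    for o,d in obs:
        d=d/np.linalg.norm(d);M=np.eye(3)-np.outer(d,d);A+=M;b+=M@o
    x=np.linalg.solve(A,b); return x,[np.linalg.norm(np.cross(x-o,d/np.linalg.norm(d))) for o,d in obs]
E
python3 - <<'E'
from h import *
print(robot.current_time_s(), robot.current_eef_rot(), robot.tip_reach)
for n in ['scene','top','wrist']:
    save(n,n+'0.png'); print(n, {k:(np.round(v,3).tolist() if not isinstance(v,str) else v) for k,v in vision.calibration(n).items()})
    for l in ['cab','door','press_spot','flask_mouth','tray','milk','jar','mug','egg_center']:
        print(l,[(np.round(r['rect']).tolist(),round(r['p'],2)) for r in recognise(l,n)[:3]])
a=cv2.imread('pics/scene0.png');b=cv2.imread('pics/top0.png')
E
```

```text
pics
0.0 [-1.79865788e+02  5.74108002e-03  2.36556089e+01] 0.017
scene {'mtx': [[496.821, 0.0, 319.342], [0.0, 496.821, 237.356], [0.0, 0.0, 1.0]], 'extrinsics': [[-0.076, 0.997, 0.008, 0.052], [-0.874, -0.071, 0.48, 0.473], [0.479, 0.03, 0.877, -1.51], [0.0, 0.0, 0.0, 1.0]]}
cab [([415.0, 239.0, 123.0, 106.0], 0.76)]
door [([413.0, 222.0, 108.0, 63.0], 0.94)]
press_spot [([416.0, 221.0, 103.0, 66.0], 0.83)]
flask_mouth [([233.0, 244.0, 33.0, 48.0], 0.6), ([198.0, 208.0, 36.0, 57.0], 0.55)]
tray [([232.0, 242.0, 128.0, 96.0], 0.82)]
milk [([233.0, 244.0, 30.0, 46.0], 0.78)]
jar [([273.0, 204.0, 30.0, 49.0], 0.71)]
mug []
egg_center []
top {'mtx': [[476.039, 0.0, 315.485], [0.0, 476.039, 234.967], [0.0, 0.0, 1.0]], 'extrinsics': [[-0.016, -1.0, 0.0, 0.037], [0.992, -0.016, 0.127, -0.612], [-0.127, 0.002, 0.992, -0.849], [0.0, 0.0, 0.0, 1.0]]}
cab [([212.0, 265.0, 167.0, 163.0], 0.59)]
door [([212.0, 265.0, 139.0, 126.0], 0.62)]
press_spot [([212.0, 263.0, 137.0, 137.0], 0.91)]
flask_mouth [([506.0, 274.0, 67.0, 42.0], 0.71), ([212.0, 265.0, 140.0, 133.0], 0.62)]
tray [([441.0, 258.0, 175.0, 148.0], 0.92)]
milk [([446.0, 235.0, 51.0, 36.0], 0.64)]
jar [([404.0, 298.0, 41.0, 36.0], 0.84)]
mug [([339.0, 147.0, 51.0, 55.0], 0.84)]
egg_center []
wrist {'mtx': [[398.212, 0.0, 316.353], [0.0, 398.212, 244.521], [0.0, 0.0, 1.0]], 'T_tool_cam': [[-0.0, 0.946, 0.324, 0.082], [1.0, 0.001, -0.001, -0.002], [-0.001, 0.324, -0.946, -0.162], [0.0, 0.0, 0.0, 1.0]]}
cab []
door []
press_spot []
flask_mouth []
tray []
milk []
jar []
mug []
egg_center []
```

View pics/scene0.png

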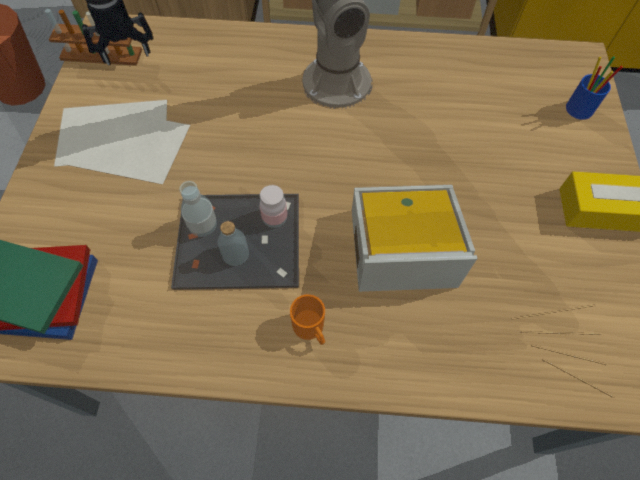

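View pics/top0.png

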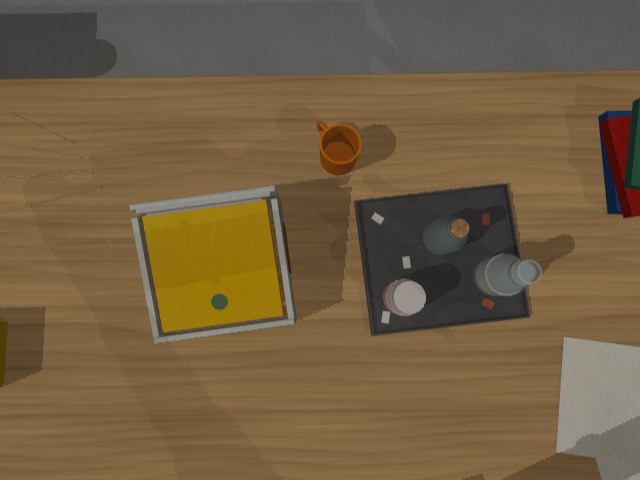

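The scene picture shows the warmer with its green spot at about (407,202), the open bottle's mouth at (190,189), the corked bottle at (233,244) and the jar at (273,204). In the top picture the spot is at (220,302), the mouth at (526,272), and the warmer's corners are at (131,208), (274,188), (294,322) and (155,341).

```bash
cat > m.py <<'E'
from h import *
S=cam('scene')[:2];T=cam('top')[:2]
def green(f,x0,y0,x1,y1):
    a=cv2.imread('pics/'+f); h=cv2.cvtColor(a,cv2.COLOR_BGR2HSV)[y0:y1,x0:x1]
    m=cv2.inRange(h,(45,60,30),(95,255,220)); n,l,s,c=cv2.connectedComponentsWithStats(m); i=1+s[1:,4].argmax(); return c[i]+[x0,y0],s[i,4]
gs=green('scene0.png',360,190,470,260);gt=green('top0.png',150,210,280,330)
print('green',gs,gt,tri([ray(*S,gs[0]),ray(*T,gt[0])]))
for z in(.116,):print(atz(*S,gs[0],z),atz(*T,gt[0],z))
print('mouth',tri([ray(*S,(190,189)),ray(*T,(526,272))]),atz(*T,(526,272),.169),atz(*S,(190,189),.169))
print('jar top',atz(*T,(408,298),.109),'cork',tri([ray(*S,(228,227)),ray(*T,(459,228))]), atz(*T,(459,228),.138))
c=[atz(*T,p,z) for p,z in(((131,208),.158),((274,188),.158),((294,322),.102),((155,341),.102))]
print(np.round(c,3))
cen=np.mean(c,0);v=(c[0]+c[1]-c[2]-c[3])/2;w=(c[0]+c[3]-c[1]-c[2])/2
print('cab',cen,np.degrees(np.arctan2(v[1],v[0])),np.degrees(np.arctan2(-w[0],w[1])),np.linalg.norm(v[:2]),np.linalg.norm(w[:2]))
E
python3 m.py
python3 - <<'E'
import cv2
a=cv2.imread('pics/top0.png')[170:350,110:310];cv2.imwrite('pics/tc.png',cv2.resize(a,None,fx=3.3,fy=3.3,interpolation=2))
E
```

```text
green (array([406.6122449 , 201.63265306]), np.int32(49)) (array([219.0625    , 301.44318182]), np.int32(176)) (array([0.49304504, 0.19067763, 0.11557004]), [np.float64(6.260913507451843e-05), np.float64(6.260913507456873e-05)])
[0.49334009 0.19054254 0.116     ] [0.49304511 0.19065523 0.116     ]
mouth (array([ 0.53181386, -0.30447298,  0.16541292]), [np.float64(6.242050984325407e-05), np.float64(6.242050984334619e-05)]) [ 0.53166502 -0.30281757  0.169     ] [ 0.53413549 -0.30326288  0.169     ]
jar top [ 0.49365019 -0.12691207  0.109     ] cork (array([ 0.60753381, -0.21015091,  0.13848985]), [np.float64(0.00031795044780251876), np.float64(0.0003179504478024604)]) [ 0.60758775 -0.21063281  0.138     ]
[[0.646 0.327 0.158]
 [0.676 0.094 0.158]
 [0.456 0.066 0.102]
 [0.429 0.301 0.102]]
cab [0.55171496 0.19701797 0.13      ] 7.063972597258716 6.9927529491599065 0.21999230052393678 0.23520129072897808
```

View pics/tc.png

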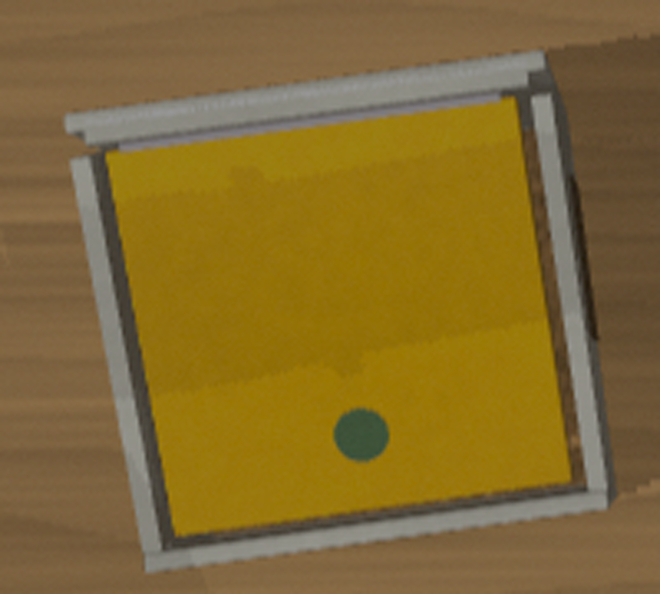

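The crop shows the spot centred across the door, with the warmer's edges matching a yaw of about 7°. That agrees with the computed pose: centre ≈ (0.552, 0.1975), spot ≈ (0.493, 0.191, 0.115). Next I look at the bottle mouth from close up, then go to the door.

```bash
python3 - <<'E'
from h import *
p=robot.current_tool_pos()
fingers.gripper_to(0.0)
robot.line_to([p[0],p[1],.30],velocity=.2)
robot.move_to([.50,-.303,.30],[180,0,0])
T=tool(); im=save('wrist','wm.png'); np.save('wm.npy',T)
K,E,_=cam('wrist',T); print(proj(K,E,[.532,-.3035,.169]), robot.current_time_s())
print(recognise('flask_mouth','wrist')[:2])
n=np.array([-np.sin(np.radians(15))*np.cos(np.radians(7)),-np.sin(np.radians(15))*np.sin(np.radians(7)),np.cos(np.radians(15))])
s=np.array([.493,.1906,.115])
robot.move_to(s+n*.12,[180,-15,7])
print(robot.current_time_s(),robot.current_tool_pos(),robot.current_eef_rot(),robot.current_contact_force(),robot.current_joint_positions())
save('wrist','wd.png');np.save('wd.npy',tool())
E
python3 -c "
import cv2,numpy as np
cv2.imwrite('pics/c2.png',cv2.resize(np.hstack([cv2.imread('pics/wm.png'),cv2.imread('pics/wd.png')]),(800,300),interpolation=3))"
```

```text
[315.78616084 177.45797817] 4.2083
[{'rect': [320.5, 163.5, 76.7, 86.2], 'p': 0.96}]
6.0583 [0.46326549 0.18550493 0.23116392] [179.99986707 -15.0304317    6.84235359] [-0.17555258 -0.84936872  0.08217532] [  10.26456614    1.88313158  -38.74955788  105.2461654     7.7014556
   59.46693596 -114.59566706]
```

View pics/c2.png

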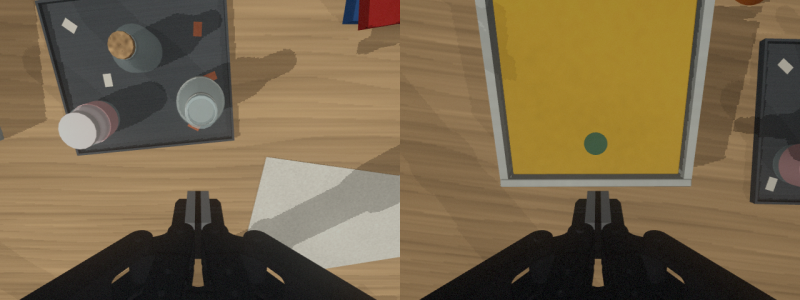

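The left half shows the mouth at about (322,174) in full-size pixels. The right half shows the green spot straight ahead of the closed fingers at about (312,229). Next I check both against the wrist pose, then press.

Run:
```python
from h import *
T=np.load('wd.npy');K,E,_=cam('wrist',T)
a=cv2.imread('pics/wd.png');h=cv2.cvtColor(a,cv2.COLOR_BGR2HSV);m=cv2.inRange(h,(45,60,30),(95,255,220))
n_,l,s_,c=cv2.connectedComponentsWithStats(m);i=1+s_[1:,4].argmax();g=atz(K,E,c[i],.1135)
print('green',c[i],s_[i,4],g)
K2,E2,_=cam('wrist',np.load('wm.npy'));print('mouth',atz(K2,E2,(322,174),.169))
assert np.hypot(*(g-[.493,.1906,.1135])[:2])<.012
s=(g+[.493,.1906,.1135])/2
yaw=np.radians(7);n=np.array([-np.sin(np.radians(15))*np.cos(yaw),-np.sin(np.radians(15))*np.sin(yaw),np.cos(np.radians(15))])
robot.line_to(s+n*.035,[180,-15,7],velocity=.12)
robot.pause(.2); f0=np.array(robot.current_contact_force())
hit=robot.line_to(s-n*.000,velocity=.02,f_stop=2)
p0=np.array(robot.current_tool_pos());print('contact',hit,(p0-s)@n,np.array(robot.current_contact_force())-f0)
r=None
for k in range(1,30):
    st=robot.line_to(p0-n*.001*k,velocity=.012,f_stop=6)
    f=(np.array(robot.current_contact_force())-f0)@n; d=(p0-robot.current_tool_pos())@n
    print(k,round(d*1000,2),round(f,2),st)
    if f>10 or st: break
print(robot.current_time_s())
```

```text
green [312.60474308 229.35869565] 1012 [0.49072989 0.19254525 0.1135    ]
mouth [ 0.53453255 -0.30787569  0.169     ]
contact False 9.011308082002737e-05 [-0.80170527 -0.3220047  -0.62978245]
1 1.04 -0.05 False
2 2.08 -0.48 False
3 3.08 -0.71 False
4 4.07 0.41 False
5 5.07 0.38 False
6 6.08 0.03 False
7 7.07 -0.65 False
8 8.08 -0.18 False
9 9.09 0.2 False
10 10.06 0.23 False
11 11.07 0.61 False
12 12.07 -0.64 False
13 13.06 0.16 False
14 14.06 -1.12 False
15 15.08 -0.46 False
16 16.08 -0.52 False
17 17.07 -0.27 False
18 18.07 -0.63 False
19 19.07 -0.48 False
20 20.07 -0.77 False
21 20.79 3.26 False
22 21.93 1.97 False
23 23.03 2.91 False
24 24.05 2.44 False
25 25.06 2.86 False
26 25.9 2.97 False
27 26.95 4.35 False
28 27.98 4.32 False
29 28.99 4.69 False
16.325
```

Contact came at about 20.4 mm, since I had aimed the TCP rather than the tip at the spot. The door is now pressed in about 8.6 mm. I continue in the same steps.

Run:
```python
from h import *
yaw=np.radians(7);n=np.array([-np.sin(np.radians(15))*np.cos(yaw),-np.sin(np.radians(15))*np.sin(yaw),np.cos(np.radians(15))])
d_=np.array([-np.cos(np.radians(15))*np.cos(yaw),-np.cos(np.radians(15))*np.sin(yaw),-np.sin(np.radians(15))])
p0=np.array(robot.current_tool_pos());print(robot.current_contact_force())
for k in range(1,20):
    st=robot.line_to(p0-n*.0008*k,velocity=.01,f_stop=5)
    f=np.mean([np.array(robot.current_contact_force())@n for _ in range(3)]); d=(p0-robot.current_tool_pos())@n
    print(k,round(d*1000,2),round(f,2),st)
    if f>9 or st: break
p=np.array(robot.current_tool_pos())
robot.line_to(p+n*.05+d_*.05,velocity=.2)
robot.line_to(p+n*.11+d_*.16+[0,0,.05],velocity=.25)
print(robot.current_time_s())
robot.pause(.6);save('top','t2.png')
print(robot.current_time_s(),robot.current_tool_pos())
```

```text
[-1.91479726  0.22915606  4.62939571]
1 0.81 3.99 False
2 1.6 5.09 False
3 2.38 4.86 False
4 2.88 7.73 False
5 3.31 11.94 FalseTraceback (most recent call last):
  File "<stdin>", line 12, in <module>
station.PlanningError: the arm cannot follow that straight line within its joint ranges
```

Run:
```python
from h import *
yaw=np.radians(7);n=np.array([-np.sin(np.radians(15))*np.cos(yaw),-np.sin(np.radians(15))*np.sin(yaw),np.cos(np.radians(15))])
p=np.array(robot.current_tool_pos());print(p)
T=[]
for q,o in [((.38,.16,.33),(180,0,7)),((.40,.1,.30),(180,0,7)),((.40,.0,.32),(180,0,7)),((.36,0,.35),(180,0,0))]:
    j=robot.inverse_kinematics(q,o); print(q,None if j is None else np.round(j))
    if j is not None:T.append((q,o))
for v in [n*.06+np.array([-.05,0,.0]),n*.06+np.array([-.03,0,0]),n*.06]:
    try: robot.line_to(p+v,velocity=.2);print('ok',v);break
    except robot.PlanningError as e: print(e)
robot.move_to(*T[0])
print(robot.current_time_s())
robot.pause(.5);save('top','t2.png')
print(robot.current_time_s(),robot.current_tool_pos())
```

```text
[0.44033661 0.18480212 0.11766351]
(0.38, 0.16, 0.33) [  28.    1.  -53.   90.    1.   89. -109.]
(0.4, 0.1, 0.3) [  30.    1.  -46.   94.    1.   85. -100.]
(0.4, 0.0, 0.32) [ 34.  -1. -35.  94.  -1.  87. -84.]
(0.36, 0, 0.35) [ 39.  -7. -35.  94.  -4.  92. -87.]
ok [-0.06541339 -0.00189253  0.05795555]
19.3417
19.8917 [0.37984712 0.15998663 0.32995726]
```

View pics/t2.png

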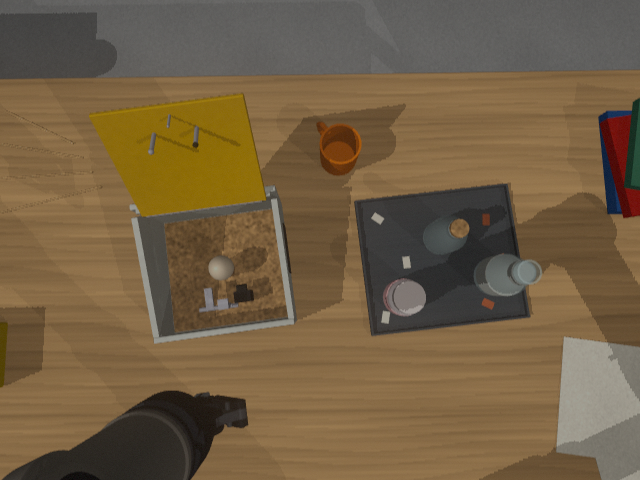

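The door stands fully open and the egg shows at (221,268) in the top picture; there are small loose or fixed items in front of it. I approach with the camera side turned to the front, away from the pins, and locate the egg from close by.

Run:
```python
from h import *
print([(np.round(r['rect'],1).tolist(),round(r['p'],2)) for r in recognise('egg_center','top')[:2]])
robot.move_to([.552,.1975,.26],[180,0,-173])
fingers.gripper_to(0.85)
T=tool();np.save('we.npy',T);save('wrist','we.png')
r=recognise('egg_center','wrist');print([(np.round(x['rect'],1).tolist(),round(x['p'],2)) for x in r[:2]])
K,E,_=cam('wrist',T)
for x in r[:1]: print(atz(K,E,x['rect'][:2],.066))
Kt,Et,_=cam('top');print('top',atz(Kt,Et,(221,268),.068),proj(K,E,[.552,.1975,.066]))
print(T[:3,3],robot.current_time_s(),robot.current_joint_positions())
```

```text
[([219.4, 267.8, 29.1, 21.9], 0.69), ([191.8, 217.8, 209.0, 255.1], 0.36)]
[([319.1, 206.3, 47.5, 49.7], 0.73)]
[0.55099591 0.20076702 0.066     ]
top [0.55187022 0.19739378 0.068     ] [315.41940547 206.94011298]
[0.55198806 0.19750828 0.25996693] 23.1333 [ 15.43437984  32.54755963 -61.7451925   73.69045572  28.28807281
  89.55824239  54.71665096]
```

View pics/we.png

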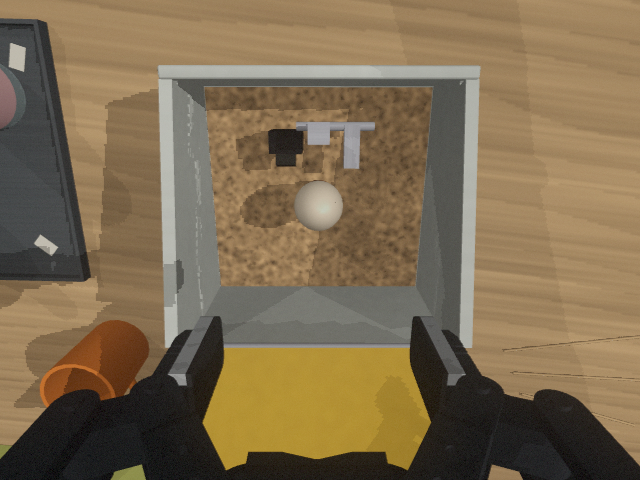

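The egg shows at (319,206), nearly on the jaws' centre line; the jaws have free room on both sides and the loose-looking items lie in front. Now I grasp and lift.

```bash
python3 - <<'E'
from h import *
x,y=.5515,.199
robot.line_to([x,y,.12],velocity=.2)
hit=robot.line_to([x,y,.062],velocity=.08,f_stop=5)
print(hit,robot.current_tool_pos(),robot.current_contact_force())
fingers.gripper_to(0.0,force=25)
print('gap',robot.current_finger_gap()*85,robot.current_gripper_force(),robot.current_contact_force())
robot.line_to([x,y,.10],velocity=.08)
robot.line_to([x,y,.36],velocity=.2)
print('gap',robot.current_finger_gap()*85,robot.current_gripper_force(),robot.current_time_s())
T=tool();np.save('wh.npy',T);save('wrist','wh.png');save('top','t3.png')
for o in ((180,0,-173),(180,0,180),(180,0,90),(180,0,-90),(180,0,0)):
  for q in ((.533,-.305,.26),(.533,-.305,.195)):
    j=robot.inverse_kinematics(q,o);print(o,None if j is None else np.round(j))
E
python3 -c "
import cv2,numpy as np
cv2.imwrite('pics/c3.png',np.hstack([cv2.imread('pics/wh.png')[240:480,120:520],cv2.resize(cv2.imread('pics/t3.png')[150:350,100:400],(400,240))]))"
```

```text
False [0.55179058 0.19937362 0.06236491] [ 0.04813344  0.08316068 -0.07826358]
gap 31.042997670715604 22.7229783043731 [-0.66725791 -0.38509881  2.03842164]
gap 31.060114655252743 22.27742002112791 27.3917
(180, 0, -173) [ 62.  36. -61.  69.  31.  92. 104.]
(180, 0, -173) [ 63.  38. -60.  76.  32.  84. 102.]
(180, 0, 180) [ 61.  36. -60.  69.  30.  91.  97.]
(180, 0, 180) [ 62.  37. -59.  76.  32.  84.  96.]
(180, 0, 90) [ 54.  31. -44.  69.  21.  88.  14.]
(180, 0, 90) [ 55.  32. -43.  76.  21.  80.  13.]
(180, 0, -90) [  -8.   35.   64.   72.  -31.   91. -129.]
(180, 0, -90) [  -9.   38.   64.   79.  -34.   84. -126.]
(180, 0, 0) [  2.  29.  43.  71. -19.  87. -48.]
(180, 0, 0) [  1.  30.  43.  79. -21.  79. -46.]
```

View pics/c3.png

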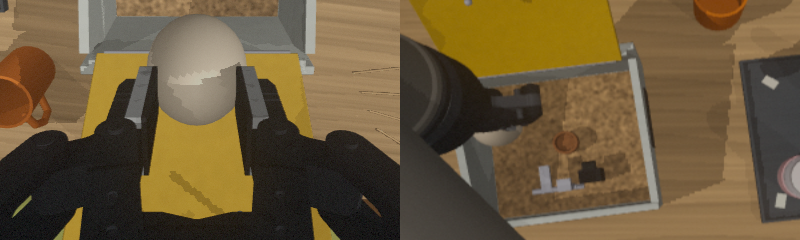

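```bash
python3 - <<'E'
from h import *
K,E,c=cam('wrist',np.eye(4)); o,d=ray(K,E,(316.5,308)); d/=np.linalg.norm(d)
for L in(.17,.18,.19,.20,.21): print(L,np.round(o+d*L,4))
for z in(-.012,-.002,.008,.017): print(z,proj(K,E,[0,0,z]), [proj(K,E,[x,y,z]).round().tolist() for x in(-.011,.011) for y in (-.0225,.0225)])
E
python3 -c "
import cv2
cv2.imwrite('pics/c4.png',cv2.resize(cv2.imread('pics/wh.png')[230:430,180:450],None,fx=2.9,fy=2.9,interpolation=2))"
```

```text
0.17 [ 0.0053  0.0012 -0.0116]
0.18 [ 0.0006  0.0012 -0.0027]
0.19 [-0.0041  0.0012  0.0061]
0.2 [-0.0087  0.0011  0.015 ]
0.21 [-0.0134  0.0011  0.0238]
-0.012 [313.72777926 319.56812838] [[262.0, 342.0], [366.0, 342.0], [260.0, 296.0], [368.0, 296.0]]
-0.002 [313.89648026 308.417644  ] [[265.0, 330.0], [363.0, 330.0], [263.0, 286.0], [365.0, 286.0]]
0.008 [314.04819832 298.38966593] [[267.0, 319.0], [361.0, 319.0], [265.0, 277.0], [363.0, 277.0]]
0.017 [314.17225186 290.1902064 ] [[269.0, 310.0], [359.0, 310.0], [268.0, 270.0], [361.0, 270.0]]
```

View pics/c4.png

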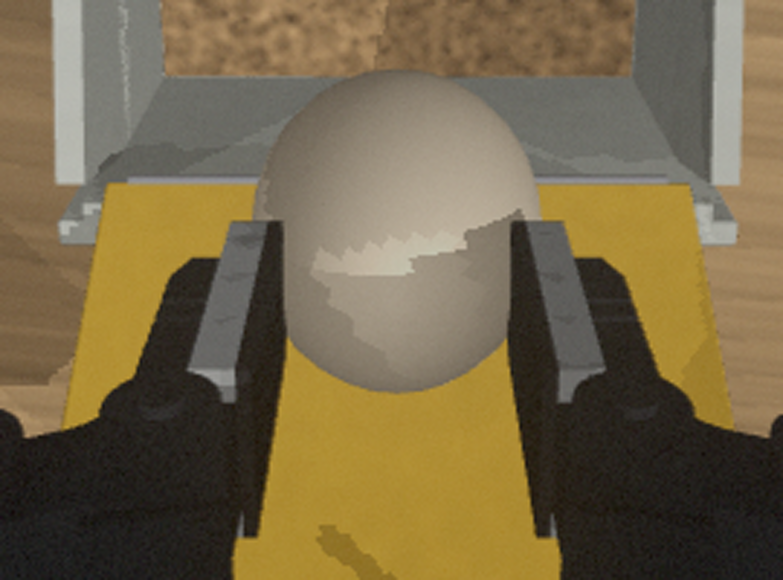

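The crop shows the egg held by its narrow upper end: the tips are about 20 mm farther back than stated, which agrees with where the door was felt. It hangs upright and centred, with its widest place about at the TCP, so I keep this grip and carry it slowly to a hover over the mouth.

Run:
```python
from h import *
robot.line_to([.533,-.3048,.36],velocity=.13)
robot.line_to([.533,-.3048,.285],velocity=.08)
print('gap',robot.current_finger_gap()*85,robot.current_gripper_force(),robot.current_time_s(),robot.current_contact_force())
T=tool();np.save('wp.npy',T);save('wrist','wp.png')
K,E,_=cam('wrist',T);print(T[:3,3],proj(K,E,[.533,-.3048,.169]))
r=recognise('flask_mouth','wrist');print([(np.round(x['rect'],1).tolist(),round(x['p'],2)) for x in r[:2]])
im=cv2.imread('pics/wp.png');cv2.imwrite('pics/c5.png',cv2.resize(im[130:380,190:470],None,fx=2.4,fy=2.4,interpolation=2))
```

```text
gap 30.604360850863802 22.279593626735732 32.6 [-0.33307451 -0.56460433 -1.23119536]
[ 0.53337105 -0.30475447  0.28565764] [315.12158676 230.83262657]
[([314.9, 203.3, 78.4, 99.5], 0.72)]
```

View pics/c5.png

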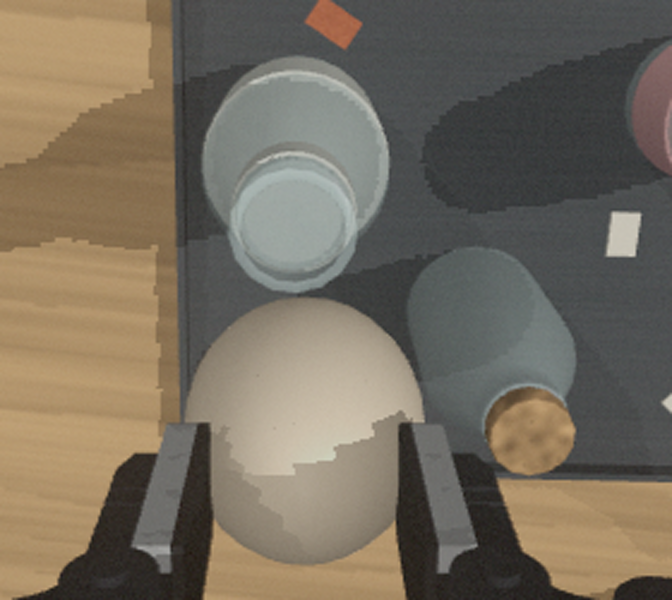

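The crop shows the mouth rim at about full-picture (312,226) and the egg centred at (317,309) between the pads. Set against the earlier view from the opposite yaw, this puts the mouth at about (0.531, -0.308). I shift the egg over it and lower it until it is felt.

Run:
```python
from h import *
x,y=.5313,-.3081
robot.line_to([x,y,.215],velocity=.08)
robot.pause(.4)
f0=np.mean([robot.current_contact_force() for _ in range(5)],0)
for k in range(1,20):
    z=.203-.0015*k
    if k==1: robot.line_to([x,y,.203],velocity=.04)
    st=robot.line_to([x,y,z],velocity=.02,f_stop=5)
    f=np.mean([robot.current_contact_force() for _ in range(4)],0)-f0
    print(round(z,4),np.round(f,2),st,round(robot.current_finger_gap()*85,2))
    if st or f[2]>1.8 or z<.181: break
print(robot.current_tool_pos(),robot.current_time_s())
save('wrist','wq.png');save('top','t4.png');save('scene','s4.png')
```

```text
0.2015 [ 0.29 -0.35  0.17] False 31.01
0.2 [ 0.34 -0.09 -0.43] False 31.25
0.1985 [-0.92 -0.18 -0.34] False 30.93
0.197 [-1.26  0.78  0.56] False 30.89
0.1955 [ 0.32  0.14 -0.89] False 31.15
0.194 [-0.76 -1.09  0.18] False 31.47
0.1925 [ 0.36 -0.97  0.  ] False 30.62
0.191 [-0.24 -0.82  0.51] False 31.33
0.1895 [-0.84 -0.81  2.74] False 30.55
[ 0.53148232 -0.30826366  0.19006997] 36.825
```

Contact came at TCP z = 0.190 against an expected 0.188, so the egg is seated. I release and retreat straight up.

Run:
```python
from h import *
p=np.array(robot.current_tool_pos())
fingers.gripper_to(0.0,force=20)
fingers.gripper_to(0.42);robot.pause(.3);fingers.gripper_to(0.65);robot.pause(.5)
robot.line_to([p[0],p[1],.23],velocity=.06)
robot.line_to([p[0],p[1],.32],velocity=.15)
robot.pause(.3)
T=tool();np.save('wf.npy',T);a=save('wrist','wf.png');b=save('scene','sf.png');c=save('top','tf.png')
print([(n,[(np.round(x['rect'],1).tolist(),round(x['p'],2)) for x in recognise('egg_center',n)[:2]]) for n in('wrist','scene','top')],robot.current_time_s())
v=np.hstack([cv2.resize(a[60:360,170:470],(260,260)),cv2.resize(b[130:280,150:300],(260,260)),cv2.resize(c[200:320,440:560],(260,260))])
cv2.imwrite('pics/c6.png',v[:,:,::-1])
```

```text
[('wrist', [([315.6, 227.5, 60.3, 62.0], 0.73)]), ('scene', [([185.2, 183.2, 22.1, 27.0], 0.71), ([428.5, 238.6, 151.6, 107.9], 0.53)]), ('top', [([194.4, 218.7, 209.5, 251.9], 0.67), ([534.6, 272.1, 38.6, 26.5], 0.66)])] 40.7167
```

View pics/c6.png

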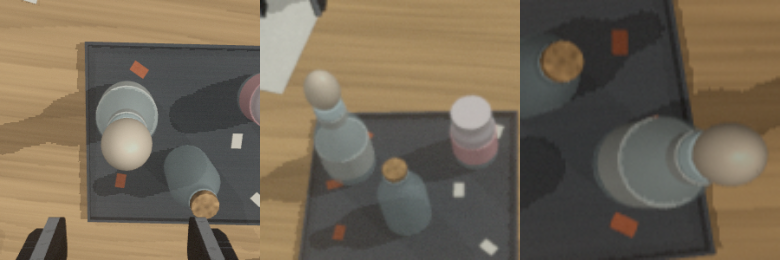

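All three views show the egg upright and centred on the mouth, with the bottle standing and the hand clear. I hand the job in.

Run:
```python
from h import *
S=cam('scene')[:2];T=cam('top')[:2]
print('egg',tri([ray(*S,(185.2,183.2)),ray(*T,(534.6,272.1))]))
print(robot.current_time_s(),workorder.close_job())
```

```text
egg (array([ 0.53051061, -0.31018864,  0.18489873]), [np.float64(0.0010618438904257121), np.float64(0.0010618438904256586)])
the job is handed in; nothing more can be done
40.7167 None
```

The door is open and the egg stands upright on the mouth of the labelled bottle, and I handed the job in at 40.7 s; no verdict came back, but the last pictures show the egg centred and the hand clear.

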